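# Squeeze a one-hand bar clamp onto a freshly glued drawer front and keep holding

### The arm

A 6-joint arm with a two-finger parallel gripper is mounted at the origin on the work surface. World frame = base frame: x ahead of the robot, y to its left, z up, the work surface at z = 0. Lengths are in m, angles in rad, forces in N, time in s.
With the tool pointing down it reaches from about 0.25 to 0.8 m from the base axis. Payload 3.9 kg.
Tool frame: the origin (TCP) lies on the centre line of the jaws, within the pads' length; the fingertips stand 25 mm ahead of it and the grasp point (between the pads) lies 6 mm ahead of it; z points along the fingers, y is the line along which they close (so a half turn about z gives the same grasp; the last joint's range is limited). The gripper opens to 85 mm and grips with 20 to 120 N. Pads are 22 mm wide; open, the fingers measure 114 mm over their backs; the gripper's body (76 mm by 85 mm) begins 54 mm behind the grasp point. The pads swing forward as they close: fully open they stand 13 mm farther back than shut.
Start: joints at [-1.167, 0.26, -0.138, 1.173, 0, 1.571], TCP at [0.206, -0.483, 0.256] pointing down, gripper open.
Joint ranges: [-2.78, 2.78], [-0.83, 1.72], [-1.28, 1.37], [-1.9, 2.12], [-1.57, 1.48], [-3.14, 3.14]. Speed limits (rad/s): [2.57, 2.57, 3.14, 3.14, 3.14, 3.14].

### API

Orientations are given as a rotation vector (axis times angle).
In Python, from cell import arm gives the robot as it stands.
- The arm moves only by the shell command python3 -m pendant 'ROWS'. ROWS is JSON, a list of rows, each an object with "linear": the shift along the tool's x, y, z in mm, a list of three; "dr": the turn, a rotation vector about the tool's x, y, z in rad, a list of three; "fingers": the opening, from 0 (shut) to 1 (fully open). A call has 1 to 20 rows; each row is the pose to reach, as a shift and turn from the pose commanded when the call began, along the tool's axes at that moment; what a row does not reach only later rows make up. A row lasts 1/8 s, in which the tool goes at most 62.5 mm and 10.7 degrees, less where a joint would pass 70% of its speed; a pose out of reach is approached as far as the arm can. A call with a gripper value outside its range is refused whole. The fingers move at their own pace and stop on an object; the grip force is fixed at half the most. Time passes only in rows, so rows that repeat a pose let the fingers close. It gives the time, the measured TCP pose, the force, the opening and the grip force at its end, in the units of the state.
- arm.state(): the state, without advancing time (a new reading comes with each control period).
- arm.grab_frame(name): name is "scene" or "side" or "wrist"; returns a dict with "image" (480x640x3 uint8, red, green, blue), "intrinsics" (3x3 intrinsics, pixels), "R" (3x3) and "t" (3): a world point X has camera coordinates R X + t. Camera axes: x right, y down, z forward; pixel columns grow to the right and rows downward; lengths in m; the calibration is good to about 2 mm. The wrist camera is an equidistant fisheye: a pixel r from the principal point sees the ray r / f radians off the axis. A picture is of the moment at which its call begins. There is no depth.
- arm.close_job(): hands the job in; it is judged then, once.
The state is a dict: "time_s": time; "joints": joint angles; "joint_vel": joint speeds; "effort": joint torques, N m; "position": TCP position; "tool_rot": TCP orientation; "contact_force": force on the tool from outside, world axes, zero at the start; "ft_torque": the same for the moment, N m; "width": finger opening in m; "grip_force": force on a finger pad.
Only numpy, scipy, OpenCV 4.12 (cv2) and the standard library are available. Lean on these libraries where they do the work, as an engineer would, in place of code of your own. Each camera call takes 0.05 s, during which the arm holds its last target. There are 200 camera calls.

### The job

A kitchen drawer front has a freshly glued pine edge strip: pump the orange trigger of the one-hand bar clamp (squeeze it to the black handle, let it spring out, squeeze again) until the orange sprung foot on its end jaw reaches the strip and is pushed about half-way in, and no further, as the soft pine must not be crushed. Let the trigger alone drive the jaw (never push jaw, foot, drawer front or strip by hand) and leave the bottle, mug and jar alone. The clamp does not lock, so the job finishes while you are still holding the trigger squeezed and the foot half-way in.

Things in the scene. Friction and masses are not known exactly. Their poses are not given: they have to be found in the camera images.
- clamp: Clamp fixed on a plywood board (190 x 330 x 12 mm, centre at x=+75, y=+105 mm here). Origin: on the counter under the bar, level with the trigger hinge (y=0); z up. +y runs along the steel bar (x=0, 6 mm wide, z 25 to 49) from head to end jaw; handle and trigger stick out to -x, jaws and work lie on +x. Black head x -28 to 20, y -45 to 30. All lower than z=62.
- handle (a point): Middle of the fixed black handle at the place to grip (clamp frame x=-83, y=-31, z=39 mm). Level bar along the clamp's x, 20 mm wide in y (-41 to -21), 32 mm high (z 23 to 55), free end at x=-123; bare counter (z=0) below. It does not move: only the trigger gives way.
- trigger_grip (a point): Middle of the orange trigger, 55 mm from its hinge (vertical, at clamp x=-28, y=0). Level bar beside the handle, 14 mm wide, 30 high (z 24 to 54), 89 long. At rest it leans 0.2 rad off: this point at clamp x=-82, y=+11, and handle plus trigger measure 59 mm over their outer faces; fully squeezed y=-12 and 36 mm. Free from above; fingers go down outside both bars.
- trigger (a joint): Angle of the trigger, rad: 0 = at rest, sprung out; grows as it is squeezed towards the handle (towards the clamp's -y), stop at 0.42. A return spring pushes back with about 2.5 to 4 N at the grip point; driving the free jaw takes about 8 N there, holding the foot half-way in about 17 N.
- jaw (a joint): How far bar and end jaw have come in, m: grows as the jaw moves along the clamp's -y to the head, 0 to 0.085. A squeeze moves it 50 mm per rad of trigger (full stroke 21 mm, less up to 5 mm until the ratchet tooth bites); it stays (within 2 mm) as the trigger springs out. Only 5 N of friction holds it: under load it backs off when the trigger is let go.
- foot (a joint): How far the orange pressure foot is pushed back into the end jaw, m: 0 = free, stop at 0.012 (half-way = 0.006). Spring: 1 N at the start plus 1.5 N per mm; beyond the stop the force rises steeply.
- foot_face (a point): Centre of the foot's pressing face (55 mm wide along clamp x, 22 mm high), at clamp x=+55, z=27 mm. It looks along the clamp's -y.
- jaw_end (a point): Front face of the black end jaw, behind the foot: 24 mm behind the foot's pressing face when the foot is free, 18 mm when it is half-way in.
- panel: White drawer front lying flat on the board between the jaws, 130 (x) x 80 (y) x 18 mm with a small steel knob (its top 31 mm above the underside); loose, about 1 mm from the head jaw pad. Origin: centre of its underside; axes as the clamp's.
- strip: Pine edge strip lying against the drawer front's +y edge, 130 (x) x 20 (y) x 18 mm, loose. Origin: centre of its underside; axes as the clamp's. The foot must press on its +y side; it starts 30 to 60 mm from the foot.
- glue: White glue bottle with an orange cap, upright, diameter 52, 150 mm high; bystander. Origin: centre of its foot.
- mug: Blue mug, diameter 76, 90 mm high, handle at its +y; bystander. Origin: centre of its foot.
- jar: Amber jar with a brass lid, diameter 60, 75 mm high; bystander. Origin: centre of its foot.
Mind the look-alikes: they are no part of the job. There is more than one size of the strip; the one meant has the size given above.

How it is judged:
On the way, in this order (a step that is already met when the one before it is completed fails the run):
1. a squeeze of the trigger has brought the jaw in by 6 mm (distance of jaw_end from where it was at the start of the episode above 0.006 m).
2. the trigger has been let out again for the next stroke (value of joint trigger below 0.08 rad).
3. a further squeeze has brought the foot against the strip (contact force between foot and strip above 1 N and value of joint trigger above 0.1 rad), for 0.1 s.
At the end, for the whole second after the job is handed in: Through the last second the fingers still press the trigger (over 2 N, beyond 0.05 rad), the foot is 4 to 9 mm in, pressing the strip with 5 to 20 N; strip presses panel over 4 N, aligned to 0.06 rad; bottle, mug and jar within 20 mm of their places (value of joint foot between 0.004 and 0.009 m and contact force between foot and strip between 5 and 20 N and contact force between strip and panel above 4 N and contact force between the fingers and trigger above 2 N and value of joint trigger above 0.05 rad and angle between the x axis of strip and the x axis of panel, either way round below 0.06 rad and linear speed of strip below 0.02 m/s and distance of each of glue, mug, jar from where it was at the start of the episode below 0.02 m); the arm keeps its last pose, push and grip.
It fails at once if the soft pine is crushed: the foot presses the strip with over 30 N (contact force between foot and strip above 30 N).
It fails at once if the bar, jaw or foot is pushed by the robot instead of the trigger (contact force between the arm and jaw above 2 N).
It fails at once if the bar, jaw or foot is pushed by the fingers instead of the trigger (contact force between the fingers and jaw above 2 N).
It fails at once if the drawer front or strip is pushed by the fingers (contact force between the fingers and strip above 2 N or contact force between the fingers and panel above 2 N).
It fails at once if bottle, mug or jar is knocked over or shoved (distance of any of glue, mug, jar from where it was at the start of the episode above 0.03 m).
It also fails if it takes over 64 s, if anything falls off the work surface, if the arm or the gripper's body presses on something with over 40 N, if the wrist force passes 120 N, or if a joint passes its speed limit or range.

## Working session

There is one attempt and no reset: what is moved stays moved. The work goes in short steps, Python scripts to look and compute and a shell command to move; the robot and the scene stay as the last step left them, time stands still between calls to the robot, and variables do not carry over. Pictures are saved under pics/ and viewed, at most 10 in all, crops included, and the job is handed in when it is done.

```bash
ls; mkdir -p pics; cat > h.py <<'E'
from cell import arm
import cv2,numpy as np
def snap(n,fn):
    f=arm.grab_frame(n); cv2.imwrite(fn,f["image"][:,:,::-1]); np.savez(fn[:-4]+'.npz',**f); return f
def ray(f,u,v):
    K,R,t=[np.array(f[k]) for k in("intrinsics","R","t")]
    return -R.T@t, R.T@np.linalg.solve(K,[u,v,1.])
def onplane(f,u,v,z):
    c,d=ray(f,u,v); return c+d*(z-c[2])/d[2]
def proj(f,X):
    p=np.array(f["R"])@X+np.array(f["t"]); q=np.array(f["intrinsics"])@p; return q[:2]/q[2]
E
python3 - <<'E'
from h import *
for n in("scene","side"):
    f=snap(n,f"pics/{n}0.png"); print(n,-np.array(f["R"]).T@f["t"])
print(arm.state())
E
```

```text
pics
scene [ 1.09511788 -0.30456527  0.92864852]
side [-0.01518497  0.78328771  0.64714706]
{'time_s': 0.1, 'joints': array([-1.16697232e+00,  2.60585969e-01, -1.39241478e-01,  1.17269691e+00,
       -5.52657066e-06,  1.57079562e+00]), 'joint_vel': array([-0.00024992, -0.00137844,  0.00271012,  0.00236939,  0.00149561,
       -0.00017726]), 'effort': array([-2.41371199e-04, -4.06509054e+01,  2.54527366e+01,  1.01244415e-02,
       -8.76829199e-05,  1.27815531e-05]), 'position': array([ 0.20606734, -0.4822495 ,  0.25556453]), 'tool_rot': array([-3.07611326e+00, -6.29685762e-01,  5.52557066e-04]), 'contact_force': array([-0.23826076, -0.12969469,  0.51369891]), 'ft_torque': array([ 0.05628842, -0.10310681, -0.00599295]), 'grip_force': 0.0, 'width': 0.08598004559600124}
```

View pics/scene0.png

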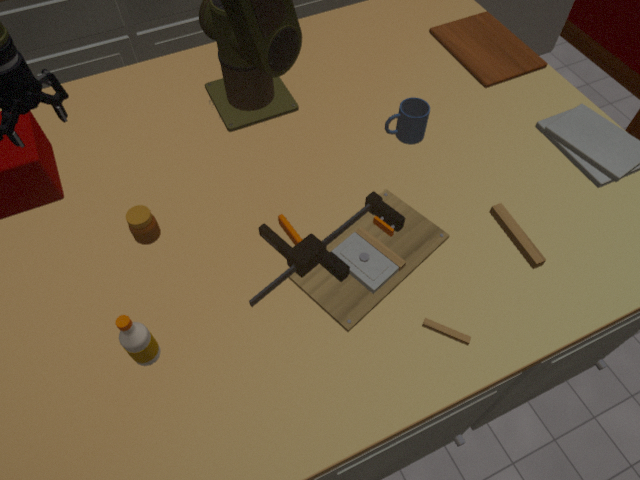

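View pics/side0.png

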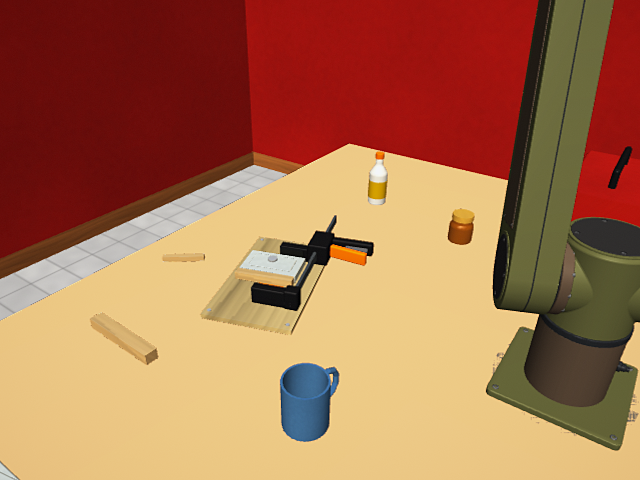

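Scene: trigger is the orange bar (280,217)-(303,245), with the black handle beside it (260,230)-(292,262). The orange foot is at (383,226), and the strip lies against the panel at about (385,248). Look-alikes: the bottle cap (124,322) and orange foot (383,226) for the trigger, the head jaw (330,262) and end jaw (385,212) for the handle, and the loose sticks (517,235) and (446,331) for the strip. I choose the orange bar next to the head and check it in a crop.

```bash
cat > m.py <<'E'
from h import *
f=dict(np.load('pics/scene0.npz')); g=dict(np.load('pics/side0.npz'))
# board corners, clamp coords (-20..170, -60..270): scene pixels
pts={(170,270):(448,236),(-20,270):(388,191),(170,-60):(348,322)}
W={k:onplane(f,*p,.012) for k,p in pts.items()}
for k,w in W.items(): print(k,w.round(4))
a=W[(170,270)];print(np.linalg.norm(a-W[(-20,270)]),np.linalg.norm(a-W[(170,-60)]))
yd=(a-W[(170,-60)])[:2]; yd/=np.linalg.norm(yd); xd0=(a-W[(-20,270)])[:2]
th=np.arctan2(-yd[0],yd[1]); th2=np.arctan2(xd0[1],xd0[0]); print("yaw",th,th2)
def mask(fr,lo,hi):
    return cv2.inRange(cv2.cvtColor(np.array(fr["image"]),cv2.COLOR_RGB2HSV),lo,hi)
for nm,fr in(("scene",f),("side",g)):
    m=mask(fr,(5,200,150),(16,255,255)); n,l,s,c=cv2.connectedComponentsWithStats(m)
    for i in range(1,n):
        if s[i,4]>25:
            cn=np.argwhere(l==i)[:,::-1].astype(np.float32); print(nm,s[i],c[i].round(1),cv2.boxPoints(cv2.minAreaRect(cn)).round(0).tolist())
im=np.array(f["image"])[180:330,235:455,::-1]; cv2.imwrite('pics/crop0.png',cv2.resize(im,None,fx=3.6,fy=3.6,interpolation=cv2.INTER_CUBIC))
E
python3 m.py
```

```text
(170, 270) [0.6396 0.2266 0.012 ]
(-20, 270) [0.4682 0.1704 0.012 ]
(170, -60) [ 0.7306 -0.0713  0.012 ]
0.18045601931102961 0.31146570616303454
yaw 0.29632829997155546 0.3170143464679824
side [376 152   8   7  51] [379.4 155.1] [[376.0, 152.0], [383.0, 152.0], [383.0, 158.0], [376.0, 158.0]]
side [254 163  34  11  41] [270.5 167.9] [[254.0, 164.0], [254.0, 162.0], [287.0, 172.0], [287.0, 173.0]]
side [453 221  19  10  91] [462.1 226.4] [[452.0, 229.0], [454.0, 221.0], [471.0, 224.0], [470.0, 231.0]]
side [330 244  37  21 382] [347.6 255.2] [[327.0, 255.0], [331.0, 243.0], [368.0, 253.0], [364.0, 265.0]]
```

View pics/crop0.png

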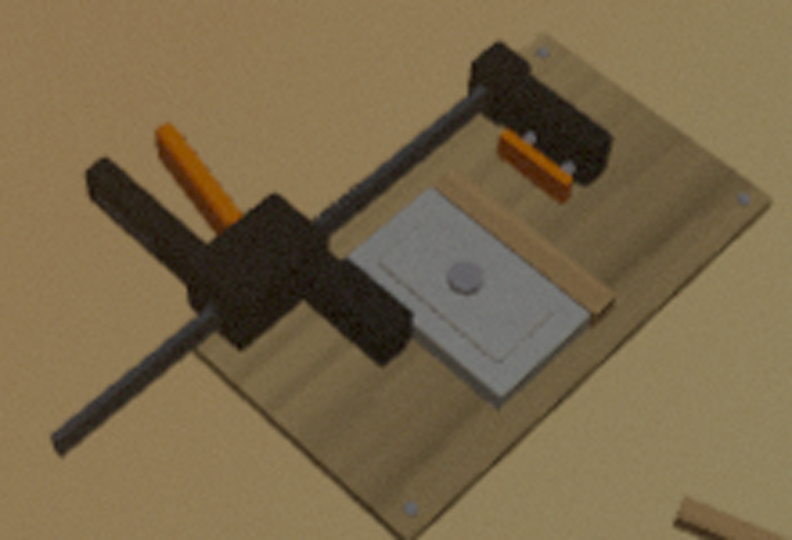

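The crop confirms the trigger (crop (165,130)-(235,220)) next to the handle end (crop (100,165)). The bottom board corner is really at about (348.3,330), so I redo the fit and cross-check it on the handle.

```bash
cat > m2.py <<'E'
from h import *
f=dict(np.load('pics/scene0.npz')); g=dict(np.load('pics/side0.npz'))
P=np.array([(449,236.3),(386.8,189.3),(348.3,330.3)]);C=np.array([(170,270),(-20,270),(170,-60)])/1000
W=np.array([onplane(f,*p,.012)[:2] for p in P])
print(np.linalg.norm(W[0]-W[1]),np.linalg.norm(W[0]-W[2]))
cm,wm=C.mean(0),W.mean(0); H=(C-cm).T@(W-wm); th=np.arctan2(H[0,1]-H[1,0],H[0,0]+H[1,1])
R=np.array([[np.cos(th),-np.sin(th)],[np.sin(th),np.cos(th)]]); o=wm-R@cm
print("yaw",th,"o",o, "res",(W-(C@R.T+o)).round(4).tolist())
def w(x,y,z): return np.append(R@[x/1e3,y/1e3]+o,z/1e3)
q=lambda u,v,z:((onplane(f,235+u/3.6,180+v/3.6,z/1e3)[:2]-o)@R*1e3).round(1)
print("handle tip crop", q(88,172,55),q(106,157,55), "want -123,-41 / -123,-21")
print("trig tip", q(156,128,54),q(171,123,54))
print("end jaw top",q(500,42,60)," bar end",q(52,437,49), "headtop",q(275,195,62))
for n,x in dict(handle=(-83,-31,39),grip=(-82,11,39),hend=(-123,-31,55),barend=(0,-100,49)).items():
    X=w(*x);print(n,X.round(4),"scene",proj(f,X).round(1),"side",proj(g,X).round(1))
E
python3 m2.py
```

```text
0.1880332477572282 0.32476676829236417
yaw 0.32758599736430627 o [ 0.56730042 -0.0792517 ] res [[-0.0001, -0.0029], [0.0008, 0.0005], [-0.0007, 0.0024]]
handle tip crop [-117.8  -38.2] [-118.7  -23.2] want -123,-41 / -123,-21
trig tip [-114.7   13.4] [-111.2   22.5]
end jaw top [-11.4 209.9]  bar end [   1.6 -166.1] headtop [-23.8  27.2]
handle [ 0.4987 -0.1353  0.039 ] scene [273.2 239.6] side [355.6 246.5]
grip [ 0.4861 -0.0952  0.039 ] scene [287.9 228.8] side [351.3 255.4]
hend [ 0.4608 -0.1482  0.055 ] scene [260.4 224.5] side [373.  243.1]
barend [ 0.5995 -0.1739  0.049 ] scene [274.1 280.6] side [328.9 224.7]
```

```bash
cat > go.py <<'E'
from h import *
from scipy.spatial.transform import Rotation as Ro
TH=0.3276; O=np.array([.5673,-.0793]); R2=np.array([[np.cos(TH),-np.sin(TH)],[np.sin(TH),np.cos(TH)]])
def w(x,y,z): return np.append(R2@[x/1e3,y/1e3]+O,z/1e3)
def plan(x,y,z):
    s=arm.state(); Rc=Ro.from_rotvec(s["tool_rot"]).as_matrix(); best=None
    for sg in(1,-1):
        Y=sg*np.array([-np.sin(TH),np.cos(TH),0]);Z=np.array([0,0,-1.]);T=np.c_[np.cross(Y,Z),Y,Z]
        dr=Ro.from_matrix(Rc.T@T).as_rotvec()
        if best is None or np.linalg.norm(dr)<np.linalg.norm(best): best=dr
    cl=R2.T@(s["position"][:2]-O)*1e3
    print("clamp xyz",cl.round(1),(s["position"][2]*1e3).round(1),"linear",(Rc.T@(w(x,y,z)-s["position"])*1e3).round(1),"dr",best.round(4),"F clamp",(R2.T@s["contact_force"][:2]).round(2),"t",s["time_s"],"toolY",Rc[:,1].round(2),"j6",s["joints"][5].round(2))
if __name__=="__main__":
    import sys; plan(*map(float,sys.argv[1:4]))
E
python3 go.py -82 -14 160
```

```text
clamp xyz [-471.7 -265.3] 255.6 linear [ 407.7 -220.7   95.9] dr [-0.0017  0.0001  0.0762] F clamp [-0.27 -0.05] t 0.1 toolY [ 0.39 -0.92 -0.  ] j6 1.57
```

```bash
python3 -m pendant '[{"linear":[60,-33,0],"dr":[0,0,0.01],"fingers":1},{"linear":[110,-60,0],"dr":[0,0,0.02],"fingers":1},{"linear":[160,-87,0],"dr":[0,0,0.03],"fingers":1},{"linear":[210,-114,0],"dr":[0,0,0.04],"fingers":1},{"linear":[260,-141,0],"dr":[0,0,0.05],"fingers":1},{"linear":[310,-168,0],"dr":[0,0,0.06],"fingers":1},{"linear":[360,-195,20],"dr":[0,0,0.07],"fingers":1},{"linear":[408,-221,50],"dr":[0,0,0.076],"fingers":1},{"linear":[408,-221,96],"dr":[0,0,0.076],"fingers":1},{"linear":[408,-221,96],"dr":[0,0,0.076],"fingers":1},{"linear":[408,-221,96],"dr":[0,0,0.076],"fingers":1}]' | tail -c 600; python3 go.py -82 -14 40
python3 -c "
from h import *
f=snap('wrist','pics/wrist1.png');print(f['intrinsics'])
snap('side','pics/side1.png')"
```

```text
time_s: 1.48
position: [0.4948, -0.1197, 0.1613]
tool_rot: [3.099, 0.511, 0.001]
contact_force: [0.9, -0.6, 1.2]
width: 0.0853
grip_force: 0.0
clamp xyz [-81.6 -14.9] 161.3 linear [ -0.4  -0.9 121.3] dr [ 0.0003 -0.0003 -0.0006] F clamp [ 0.61 -0.86] t 1.475 toolY [ 0.32 -0.95  0.  ] j6 2.58
[[371.64829954   0.         316.76301751]
 [  0.         371.64829954 240.02897815]
 [  0.           0.           1.        ]]
```

View pics/wrist1.png

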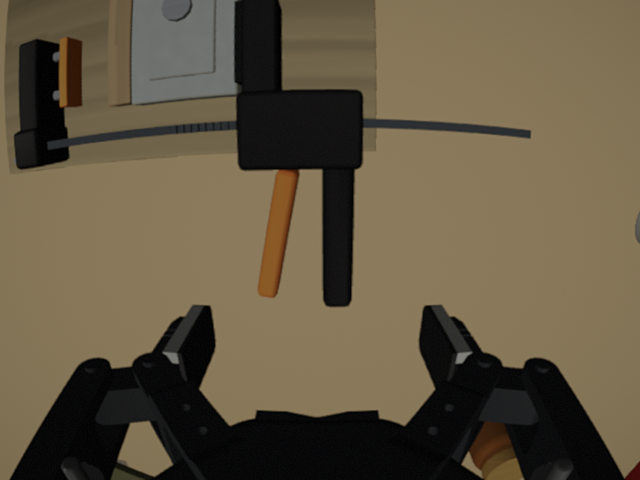

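The wrist view shows the trigger end at (268,295) and the handle end at (338,304), both between the fingers. The foot face is at (80,70) and the strip edge at (110,70). I cross-check the positions through the fisheye model.

```bash
cat > fe.py <<'E'
from h import *
from go import R2,O
def fray(f,u,v):
    K=np.array(f["intrinsics"]); a=np.array([(u-K[0,2]),(v-K[1,2])])/K[0,0]; r=np.hypot(*a)
    d=np.append(a/r*np.sin(r),np.cos(r)); R=np.array(f["R"]); return -R.T@f["t"],R.T@d
def cl(f,u,v,z):
    c,d=fray(f,u,v); X=c+d*(z/1e3-c[2])/d[2]; return (R2.T@(X[:2]-O)*1e3).round(1)
E
python3 - <<'E'
from fe import *
f=dict(np.load('pics/wrist1.npz'))
for n,u,v,z in[("handle end L",325,304,55),("handle end R",351,304,55),("trig endL",258,294,54),("trig endR",277,296,54),("head corner",362,170,62),("head corner2",238,168,62),("foot face top",81,40,38),("foot face bot px",80,104,38),("strip edge",108,104,30),("strip edge2",110,4,30)]: print(n,cl(f,u,v,z))
E
```

```text
handle end L [-120.   -20.8]
handle end R [-120.2  -38.5]
trig endL [-113.2   24.5]
trig endR [-114.6   11.6]
head corner [-29.3 -41.9]
head corner2 [-27.6  31.3]
foot face top [ 73.9 157.2]
foot face bot px [ 24.7 157.9]
strip edge [ 21.9 137.2]
strip edge2 [100.5 137.2]
```

```bash
python3 - <<'E'
from fe import *
f=dict(np.load('pics/wrist1.npz'))
print(cl(f,81,40,16),cl(f,80,104,16))
im=np.array(f['image']); 
for v in(60,80,95): print(v,[(u,im[v,u].tolist()) for u in range(54,116,3)])
E
python3 -m pendant '[{"linear":[0,-1,30],"dr":[0,0,0],"fingers":1},{"linear":[0,-1,60],"dr":[0,0,0],"fingers":1},{"linear":[0,-1,90],"dr":[0,0,0],"fingers":1},{"linear":[0,-1,120],"dr":[0,0,0],"fingers":1},{"linear":[0,-1,121],"dr":[0,0,0],"fingers":1},{"linear":[0,-1,121],"dr":[0,0,0],"fingers":1}]'; python3 go.py -82 -14 40
```

```text
[ 81. 173.] [ 27.2 173.7]
60 [(54, [70, 68, 64]), (57, [60, 60, 58]), (60, [128, 92, 42]), (63, [130, 91, 40]), (66, [103, 61, 24]), (69, [49, 20, 4]), (72, [50, 24, 7]), (75, [49, 22, 6]), (78, [49, 23, 6]), (81, [66, 50, 33]), (84, [105, 93, 69]), (87, [105, 93, 68]), (90, [105, 94, 69]), (93, [107, 96, 71]), (96, [108, 96, 71]), (99, [107, 96, 71]), (102, [107, 96, 71]), (105, [106, 95, 70]), (108, [112, 97, 70]), (111, [116, 99, 73]), (114, [116, 99, 72])]
80 [(54, [2, 3, 2]), (57, [1, 0, 3]), (60, [131, 96, 44]), (63, [131, 93, 41]), (66, [102, 58, 24]), (69, [51, 24, 7]), (72, [52, 24, 8]), (75, [51, 24, 8]), (78, [50, 24, 9]), (81, [70, 53, 35]), (84, [105, 94, 70]), (87, [106, 94, 70]), (90, [106, 95, 70]), (93, [106, 95, 70]), (96, [107, 95, 71]), (99, [107, 96, 71]), (102, [107, 96, 71]), (105, [107, 96, 71]), (108, [113, 97, 72]), (111, [116, 99, 73]), (114, [115, 99, 73])]
95 [(54, [91, 92, 94]), (57, [88, 91, 94]), (60, [130, 98, 49]), (63, [131, 94, 42]), (66, [111, 67, 29]), (69, [51, 23, 8]), (72, [50, 22, 5]), (75, [50, 22, 5]), (78, [50, 21, 6]), (81, [66, 48, 31]), (84, [109, 97, 73]), (87, [108, 96, 72]), (90, [108, 96, 72]), (93, [108, 96, 72]), (96, [107, 96, 72]), (99, [106, 94, 70]), (102, [105, 94, 69]), (105, [105, 93, 70]), (108, [111, 95, 70]), (111, [116, 99, 73]), (114, [116, 99, 73])]
time_s: 2.33
position: [0.4956, -0.119, 0.0409]
tool_rot: [3.099, 0.511, 0.004]
contact_force: [-0.7, 1.1, -0.4]
width: 0.0854
grip_force: 0.0
clamp xyz [-80.7 -14.5] 40.9 linear [-1.3 -0.5  0.9] dr [ 0.0014 -0.0022 -0.0006] F clamp [-0.28  1.29] t 2.325 toolY [ 0.32 -0.95  0.  ] j6 2.58
```

```bash
python3 -m pendant '[{"linear":[-1,5,1],"dr":[0,0,0],"fingers":1},{"linear":[-1,9,1],"dr":[0,0,0],"fingers":1},{"linear":[-1,13,1],"dr":[0,0,0],"fingers":1},{"linear":[-1,17,1],"dr":[0,0,0],"fingers":1},{"linear":[-1,21,1],"dr":[0,0,0],"fingers":1},{"linear":[-1,25,1],"dr":[0,0,0],"fingers":1},{"linear":[-1,28,1],"dr":[0,0,0],"fingers":1},{"linear":[-1,28,1],"dr":[0,0,0],"fingers":1}]'; python3 go.py -82 -14 40; python3 -c "
from fe import *
f=snap('wrist','pics/wrist2.png')
for n in('wrist1','wrist2'):
    pass
snap('scene','pics/scene2.png')"
```

```text
time_s: 3.32
position: [0.4996, -0.1424, 0.0382]
tool_rot: [-3.092, -0.514, 0.005]
contact_force: [-4.8, 8.2, 6.8]
width: 0.0853
grip_force: 4.7
clamp xyz [-84.4 -38. ] 38.2 linear [  2.4 -24.   -1.6] dr [-0.0077  0.0022  0.0016] F clamp [-1.87  9.3 ] t 3.325 toolY [ 0.32 -0.95 -0.01] j6 2.53
```

View pics/wrist2.png

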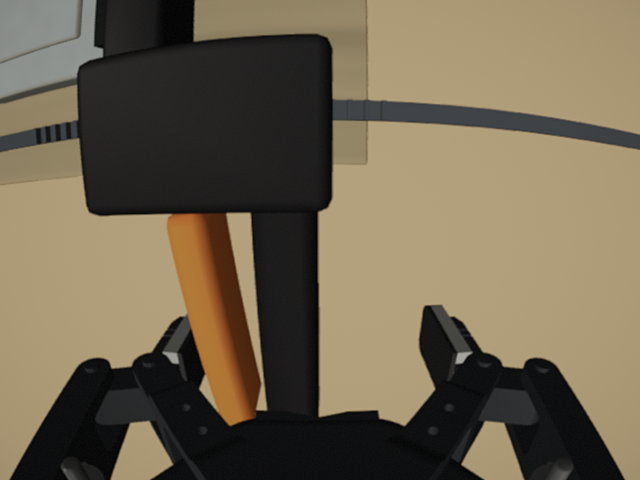

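The trigger is squeezed with about 9 N. The orange bar now lies close to the handle (220,300), with the left pad on it at (185,340). Next I measure the jaw travel in the scene view.

```bash
cat > foot.py <<'E'
from h import *
from go import R2,O
def foot(f):
    im=np.array(f["image"]); hsv=cv2.cvtColor(im,cv2.COLOR_RGB2HSV)
    m=cv2.inRange(hsv,(5,190,60),(20,255,255)); m[:200]=0;m[270:]=0;m[:,:330]=0;m[:,430:]=0
    n,l,s,c=cv2.connectedComponentsWithStats(m); 
    if n<2: return None
    i=1+np.argmax(s[1:,4]); X=onplane(f,*c[i],.032); k=R2.T@(X[:2]-O)*1e3
    # black end jaw nearest in direction +y: centroid of dark pixels behind
    d=cv2.inRange(hsv,(0,0,0),(180,255,55)); d[:185]=0; d[260:]=0; d[:,:345]=0; d[:,425:]=0
    n2,l2,s2,c2=cv2.connectedComponentsWithStats(d)
    o=[(s2[j].tolist(),(R2.T@(onplane(f,*c2[j],.05)[:2]-O)*1e3).round(1).tolist()) for j in range(1,n2) if s2[j,4]>60]
    return s[i].tolist(),k.round(1).tolist(),o
if __name__=="__main__":
    import sys
    if len(sys.argv)>1: snap('scene',f'pics/{sys.argv[1]}.png')
    import glob
    for p in sorted(glob.glob('pics/scene*.npz')): print(p,foot(dict(np.load(p))))
E
python3 foot.py
```

```text
pics/scene0.npz ([373, 216, 21, 20, 163], [54.1, 172.2], [([345, 192, 60, 39, 799], [31.9, 182.5])])
pics/scene2.npz ([369, 219, 21, 20, 164], [54.1, 158.7], [([345, 195, 56, 40, 760], [33.7, 172.3])])
```

```bash
python3 -m pendant '[{"linear":[0,-7,0],"dr":[0,0,0],"fingers":1},{"linear":[0,-14,0],"dr":[0,0,0],"fingers":1},{"linear":[0,-21,0],"dr":[0,0,0],"fingers":1},{"linear":[0,-28,0],"dr":[0,0,0],"fingers":1},{"linear":[0,-30,0],"dr":[0,0,0],"fingers":1},{"linear":[0,-30,0],"dr":[0,0,0],"fingers":1},{"linear":[0,-30,0],"dr":[0,0,0],"fingers":1}]'; python3 go.py -82 -14 40; python3 foot.py scene3
python3 -c "
from h import *
snap('wrist','pics/wrist3.png')"
```

```text
time_s: 4.3
position: [0.4929, -0.1169, 0.0383]
tool_rot: [3.099, 0.512, 0.0]
contact_force: [0.3, 0.0, 0.2]
width: 0.0853
grip_force: 0.0
clamp xyz [-82.5 -11.7] 38.3 linear [ 0.5  2.3 -1.7] dr [ 0.0003 -0.0002  0.0001] F clamp [ 0.25 -0.08] t 4.3 toolY [ 0.32 -0.95  0.  ] j6 2.58
pics/scene0.npz ([373, 216, 21, 20, 163], [54.1, 172.2], [([345, 192, 60, 39, 799], [31.9, 182.5])])
pics/scene2.npz ([369, 219, 21, 20, 164], [54.1, 158.7], [([345, 195, 56, 40, 760], [33.7, 172.3])])
pics/scene3.npz ([369, 219, 21, 20, 169], [54.1, 158.8], [([345, 195, 56, 40, 759], [33.5, 172.3])])
```

View pics/wrist3.png

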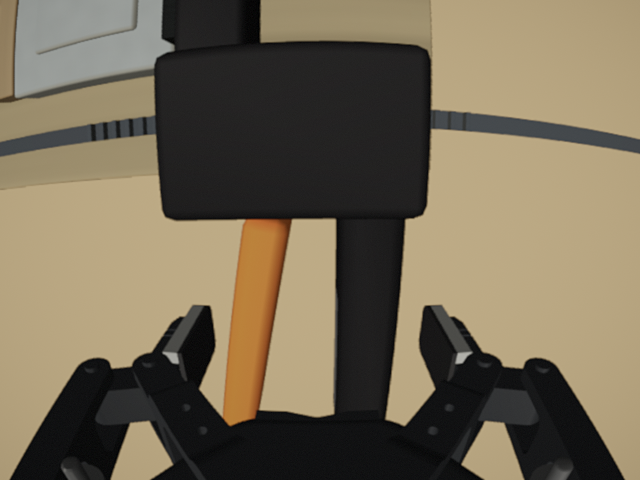

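The trigger has sprung back to rest (250,300), clear of the left pad, and the jaw held at 13.5 mm. Second stroke.

```bash
python3 -m pendant '[{"linear":[0,6,0],"dr":[0,0,0],"fingers":1},{"linear":[0,11,0],"dr":[0,0,0],"fingers":1},{"linear":[0,15,0],"dr":[0,0,0],"fingers":1},{"linear":[0,19,0],"dr":[0,0,0],"fingers":1},{"linear":[0,23,0],"dr":[0,0,0],"fingers":1},{"linear":[0,27,0],"dr":[0,0,0],"fingers":1},{"linear":[0,30,0],"dr":[0,0,0],"fingers":1},{"linear":[0,32,0],"dr":[0,0,0],"fingers":1},{"linear":[0,32,0],"dr":[0,0,0],"fingers":1}]'; python3 go.py -82 -14 40; python3 foot.py scene4|tail -1
```

```text
time_s: 5.52
position: [0.4994, -0.1443, 0.0376]
tool_rot: [-3.092, -0.514, 0.008]
contact_force: [-6.9, 7.9, 6.0]
width: 0.0854
grip_force: 4.9
clamp xyz [-85.2 -39.7] 37.6 linear [  3.2 -25.7  -2.2] dr [-0.008   0.004   0.0017] F clamp [-4.    9.67] t 5.525 toolY [ 0.32 -0.95 -0.01] j6 2.53
pics/scene4.npz ([366, 221, 20, 22, 167], [53.9, 147.0], [([345, 198, 52, 40, 743], [33.8, 162.2])])
```

```bash
python3 -m pendant '[{"linear":[0,2,0],"dr":[0,0,0],"fingers":1},{"linear":[0,4,0],"dr":[0,0,0],"fingers":1},{"linear":[0,4,0],"dr":[0,0,0],"fingers":1}]'; python3 go.py -82 -14 40; python3 foot.py scene5|tail -1
python3 - <<'E'
from h import *
f=dict(np.load('pics/scene5.npz')); im=np.array(f["image"])[185:305,280:440,::-1]; cv2.imwrite('pics/crop5.png',cv2.resize(im,None,fx=5,fy=5,interpolation=cv2.INTER_CUBIC))
E
```

```text
time_s: 5.95
position: [0.5007, -0.1477, 0.0375]
tool_rot: [-3.091, -0.514, 0.008]
contact_force: [-6.4, 8.2, 6.1]
width: 0.0854
grip_force: 5.3
clamp xyz [-85.1 -43.3] 37.5 linear [  3.1 -29.3  -2.2] dr [-0.0088  0.0037  0.0019] F clamp [-3.38  9.81] t 5.95 toolY [ 0.32 -0.95 -0.01] j6 2.52
pics/scene5.npz ([365, 223, 20, 19, 132], [53.0, 144.6], [([345, 199, 51, 40, 739], [34.6, 159.0])])
```

View pics/crop5.png

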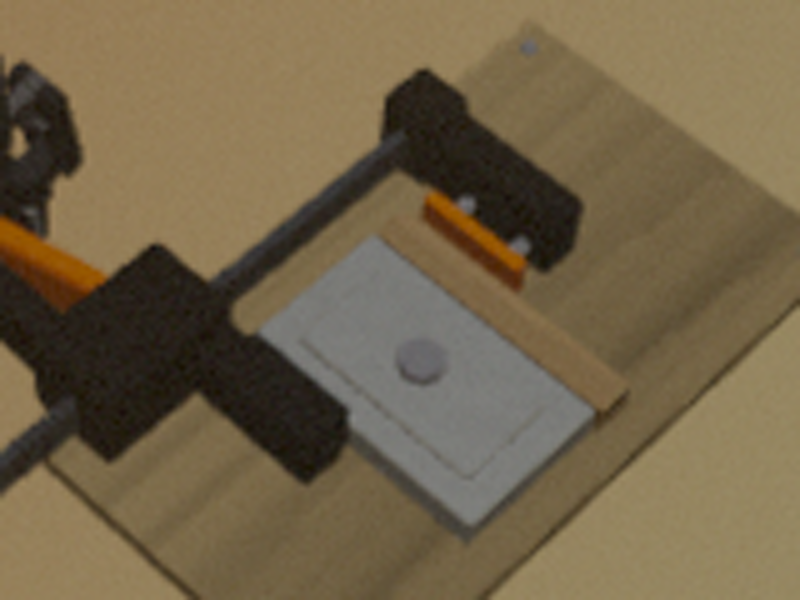

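The crop shows the foot (475,240) still free behind the strip, about 7 mm away, at unchanged force. I release and start the third stroke.

```bash
python3 -m pendant '[{"linear":[0,-7,0],"dr":[0,0,0],"fingers":1},{"linear":[0,-14,0],"dr":[0,0,0],"fingers":1},{"linear":[0,-21,0],"dr":[0,0,0],"fingers":1},{"linear":[0,-28,0],"dr":[0,0,0],"fingers":1},{"linear":[0,-36,0],"dr":[0,0,0],"fingers":1},{"linear":[0,-36,0],"dr":[0,0,0],"fingers":1},{"linear":[0,-36,0],"dr":[0,0,0],"fingers":1}]'; python3 go.py -82 -14 40; python3 foot.py scene6|tail -1
python3 -m pendant '[{"linear":[0,6,0],"dr":[0,0,0],"fingers":1},{"linear":[0,11,0],"dr":[0,0,0],"fingers":1},{"linear":[0,14,0],"dr":[0,0,0],"fingers":1},{"linear":[0,17,0],"dr":[0,0,0],"fingers":1},{"linear":[0,20,0],"dr":[0,0,0],"fingers":1},{"linear":[0,22,0],"dr":[0,0,0],"fingers":1},{"linear":[0,22,0],"dr":[0,0,0],"fingers":1}]'; python3 go.py -82 -14 40; python3 foot.py scene7|tail -1
```

```text
time_s: 6.88
position: [0.493, -0.1168, 0.0384]
tool_rot: [3.099, 0.513, 0.001]
contact_force: [0.1, 0.6, 0.8]
width: 0.0854
grip_force: 0.0
clamp xyz [-82.4 -11.6] 38.4 linear [ 0.4  2.4 -1.6] dr [ 0.0004 -0.0003  0.0003] F clamp [0.27 0.52] t 6.875 toolY [ 0.32 -0.95  0.  ] j6 2.58
pics/scene6.npz ([365, 223, 20, 19, 139], [52.6, 144.6], [([345, 199, 51, 40, 740], [34.7, 158.9])])
time_s: 7.8
position: [0.4969, -0.1354, 0.0378]
tool_rot: [-3.093, -0.512, 0.007]
contact_force: [-4.4, 7.1, 5.1]
width: 0.0856
grip_force: 4.0
clamp xyz [-84.7 -30.5] 37.8 linear [  2.7 -16.5  -2.1] dr [-0.0072  0.0031  0.0006] F clamp [-1.91  8.13] t 7.8 toolY [ 0.32 -0.95 -0.01] j6 2.54
pics/scene7.npz ([363, 224, 21, 19, 107], [52.4, 141.4], [([345, 201, 49, 40, 727], [34.7, 153.6])])
```

```bash
for i in 1; do python3 -m pendant '[{"linear":[0,1.5,0],"dr":[0,0,0],"fingers":1},{"linear":[0,3,0],"dr":[0,0,0],"fingers":1},{"linear":[0,3,0],"dr":[0,0,0],"fingers":1}]' >/dev/null; python3 go.py -82 -14 40; done; python3 foot.py scene8|tail -1
python3 -m pendant '[{"linear":[0,1,0],"dr":[0,0,0],"fingers":1},{"linear":[0,2,0],"dr":[0,0,0],"fingers":1},{"linear":[0,2,0],"dr":[0,0,0],"fingers":1}]' >/dev/null; python3 go.py -82 -14 40;python3 foot.py scene9|tail -1
```

```text
clamp xyz [-85.  -32.5] 37.7 linear [  3.  -18.5  -2.1] dr [-0.0089  0.0033  0.0011] F clamp [-2.97 10.04] t 8.225 toolY [ 0.32 -0.95 -0.01] j6 2.54
pics/scene8.npz ([363, 224, 21, 18, 107], [51.8, 141.7], [([345, 201, 49, 40, 721], [34.3, 152.7])])
clamp xyz [-85.  -35.8] 37.5 linear [  3.  -21.9  -2.3] dr [-0.006   0.0039  0.0009] F clamp [-2.34  6.25] t 8.65 toolY [ 0.32 -0.95 -0.01] j6 2.54
pics/scene9.npz ([364, 224, 20, 18, 107], [52.8, 141.5], [([345, 201, 49, 40, 717], [34.6, 153.0])])
```

```bash
python3 -m pendant '[{"linear":[0,1,0],"dr":[0,0,0],"fingers":1},{"linear":[0,2,0],"dr":[0,0,0],"fingers":1},{"linear":[0,2,0],"dr":[0,0,0],"fingers":1}]' >/dev/null; python3 go.py -82 -14 40;python3 foot.py scene91|tail -1
python3 - <<'E'
from h import *
snap('wrist','pics/wrist91.png')
a=[]
for n in('scene5','scene7','scene91'):
    f=dict(np.load(f'pics/{n}.npz')); im=np.array(f["image"])[190:250,335:425,::-1]; a.append(cv2.resize(im,(390,260),interpolation=cv2.INTER_CUBIC))
w=cv2.resize(cv2.imread('pics/wrist91.png'),(390,260))
cv2.imwrite('pics/cmp.png',np.vstack([np.hstack(a[:2]),np.hstack([a[2],w])]))
E
```

```text
clamp xyz [-85.1 -36.5] 37.4 linear [  3.1 -22.5  -2.4] dr [-0.0089  0.0037  0.0015] F clamp [-2.14  9.99] t 9.075 toolY [ 0.32 -0.95 -0.01] j6 2.53
pics/scene91.npz ([363, 224, 21, 19, 109], [52.4, 141.3], [([345, 201, 49, 40, 717], [34.4, 152.9])])
```

View pics/cmp.png

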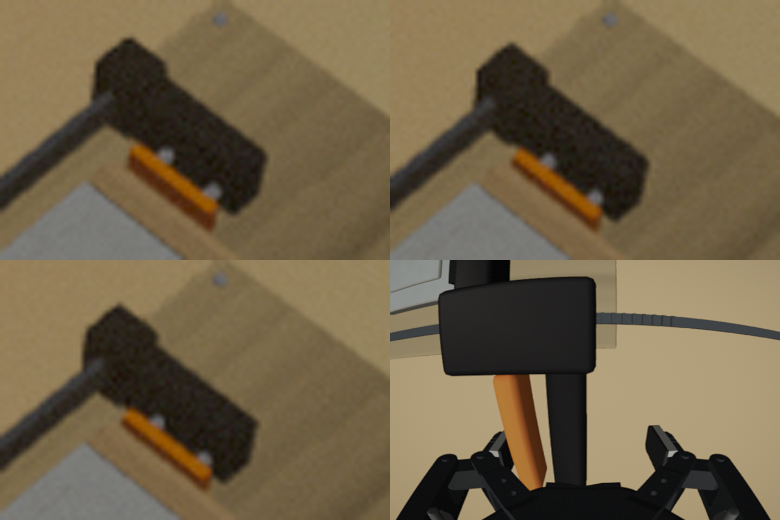

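```bash
cat > jt.py <<'E'
from h import *
from go import R2,O
import glob
def sub(im,T,):
    r=cv2.matchTemplate(im,T,cv2.TM_CCOEFF_NORMED); _,v,_,p=cv2.minMaxLoc(r); x,y=p
    q=lambda a,b,c:(a-c)/(2*(a-2*b+c))
    return x+q(r[y,x-1],r[y,x],r[y,x+1]), y+q(r[y-1,x],r[y,x],r[y+1,x]), v
K=4
def prep(p): return cv2.resize(cv2.GaussianBlur(np.array(np.load(p)["image"]),(0,0),.7)[170:290,300:460],None,fx=K,fy=K,interpolation=cv2.INTER_CUBIC)
# templates from scene6: jaw upper-right part (no foot); foot top
A=prep('pics/scene6.npz'); fr=dict(np.load('pics/scene6.npz'))
def box(u0,v0,u1,v1): return A[(v0-170)*K:(v1-170)*K,(u0-300)*K:(u1-300)*K],(u0,v0,u1,v1)
J=box(352,196,399,223); F=box(363,221,384,238)
def yof(T,z,im):
    x,y,v=sub(im,T[0]); u0,v0,u1,v1=T[1]; X=onplane(fr,300+x/K+(u1-u0)/2,170+y/K+(v1-v0)/2,z)
    return (R2.T@(X[:2]-O)*1e3)[1],v
for p in sorted(glob.glob('pics/scene*.npz'),key=lambda s:float('0.'+s[10:-4])):
    im=prep(p); j,a=yof(J,.05,im); k,b=yof(F,.036,im); print(p,"jaw y %.1f (%.2f) foot y %.1f (%.2f) diff %.1f"%(j,a,k,b,j-k))
E
python3 jt.py
```

```text
pics/scene0.npz jaw y 210.8 (0.98) foot y 174.9 (0.96) diff 36.0
pics/scene2.npz jaw y 197.1 (0.99) foot y 161.3 (0.97) diff 35.8
pics/scene3.npz jaw y 197.1 (0.99) foot y 161.3 (0.97) diff 35.8
pics/scene4.npz jaw y 185.2 (1.00) foot y 149.4 (0.97) diff 35.8
pics/scene5.npz jaw y 181.3 (1.00) foot y 146.0 (1.00) diff 35.3
pics/scene6.npz jaw y 181.3 (1.00) foot y 146.0 (1.00) diff 35.3
pics/scene7.npz jaw y 175.2 (1.00) foot y 141.6 (0.96) diff 33.5
pics/scene8.npz jaw y 174.0 (1.00) foot y 141.4 (0.94) diff 32.6
pics/scene9.npz jaw y 174.0 (1.00) foot y 141.4 (0.94) diff 32.6
pics/scene91.npz jaw y 174.0 (1.00) foot y 141.4 (0.94) diff 32.6
```

```bash
python3 -m pendant '[{"linear":[0,1,0],"dr":[0,0,0],"fingers":1},{"linear":[0,2,0],"dr":[0,0,0],"fingers":1},{"linear":[0,2,0],"dr":[0,0,0],"fingers":1},{"linear":[0,2,0],"dr":[0,0,0],"fingers":1}]' >/dev/null; python3 go.py -82 -14 40;python3 foot.py scene92 >/dev/null; python3 jt.py|tail -1
```

```text
clamp xyz [-85.1 -37.1] 37.3 linear [  3.2 -23.2  -2.5] dr [-0.0117  0.0034  0.0022] F clamp [ 0.54 12.75] t 9.675 toolY [ 0.32 -0.95 -0.01] j6 2.53
pics/scene92.npz jaw y 174.0 (1.00) foot y 141.4 (0.94) diff 32.5
```

```bash
python3 -m pendant '[{"linear":[0,1,0],"dr":[0,0,0],"fingers":1},{"linear":[0,2,0],"dr":[0,0,0],"fingers":1},{"linear":[0,2,0],"dr":[0,0,0],"fingers":1},{"linear":[0,2,0],"dr":[0,0,0],"fingers":1}]' >/dev/null; python3 go.py -82 -14 40;python3 foot.py scene93 >/dev/null; python3 jt.py|tail -1
python3 -m pendant '[{"linear":[0,1,0],"dr":[0,0,0],"fingers":1},{"linear":[0,1,0],"dr":[0,0,0],"fingers":1},{"linear":[0,1,0],"dr":[0,0,0],"fingers":1}]' >/dev/null; python3 go.py -82 -14 40;python3 foot.py scene94 >/dev/null; python3 jt.py|tail -1
```

```text
clamp xyz [-85.2 -38.2] 37.2 linear [  3.2 -24.2  -2.5] dr [-0.0137  0.0033  0.0027] F clamp [ 0.57 15.42] t 10.225 toolY [ 0.32 -0.95 -0.01] j6 2.53
pics/scene93.npz jaw y 173.4 (1.00) foot y 141.3 (0.93) diff 32.1
clamp xyz [-85.2 -38.8] 37.1 linear [  3.3 -24.9  -2.5] dr [-0.0145  0.0033  0.0028] F clamp [-0.14 16.2 ] t 10.65 toolY [ 0.32 -0.95 -0.01] j6 2.53
pics/scene94.npz jaw y 172.9 (1.00) foot y 141.2 (0.93) diff 31.7
```

```bash
python3 -m pendant '[{"linear":[0,1,0],"dr":[0,0,0],"fingers":1},{"linear":[0,2,0],"dr":[0,0,0],"fingers":1},{"linear":[0,2,0],"dr":[0,0,0],"fingers":1},{"linear":[0,2,0],"dr":[0,0,0],"fingers":1}]' >/dev/null; python3 go.py -82 -14 40;python3 foot.py scene95 >/dev/null; python3 jt.py|tail -1
python3 -m pendant '[{"linear":[0,1,0],"dr":[0,0,0],"fingers":1},{"linear":[0,1,0],"dr":[0,0,0],"fingers":1},{"linear":[0,1,0],"dr":[0,0,0],"fingers":1}]' >/dev/null; python3 go.py -82 -14 40;python3 foot.py scene96 >/dev/null; python3 jt.py|tail -1
```

```text
clamp xyz [-85.2 -40.1] 37.0 linear [  3.3 -26.1  -2.5] dr [-0.016   0.0032  0.0032] F clamp [ 0.68 17.78] t 11.2 toolY [ 0.32 -0.95 -0.02] j6 2.52
pics/scene95.npz jaw y 171.9 (1.00) foot y 141.2 (0.91) diff 30.7
clamp xyz [-85.2 -40.7] 37.0 linear [  3.3 -26.7  -2.6] dr [-0.0169  0.0031  0.0033] F clamp [-0.43 18.64] t 11.625 toolY [ 0.32 -0.95 -0.02] j6 2.52
pics/scene96.npz jaw y 171.4 (1.00) foot y 141.4 (0.90) diff 30.0
```

```bash
python3 -m pendant '[{"linear":[0,1,0],"dr":[0,0,0],"fingers":1},{"linear":[0,1.5,0],"dr":[0,0,0],"fingers":1},{"linear":[0,1.5,0],"dr":[0,0,0],"fingers":1},{"linear":[0,1.5,0],"dr":[0,0,0],"fingers":1},{"linear":[0,1.5,0],"dr":[0,0,0],"fingers":1},{"linear":[0,1.5,0],"dr":[0,0,0],"fingers":1}]' >/dev/null; python3 go.py -82 -14 40;python3 foot.py scene97 >/dev/null; python3 jt.py|tail -1
python3 - <<'E'
from h import *
f=dict(np.load('pics/scene97.npz')); im=np.array(f["image"])[185:305,280:440,::-1]; cv2.imwrite('pics/crop97.png',cv2.resize(im,None,fx=5,fy=5,interpolation=cv2.INTER_CUBIC))
E
```

```text
clamp xyz [-85.2 -41.6] 36.9 linear [  3.3 -27.6  -2.6] dr [-0.0181  0.003   0.0036] F clamp [ 0.04 20.7 ] t 12.425 toolY [ 0.33 -0.95 -0.02] j6 2.52
pics/scene97.npz jaw y 170.8 (1.00) foot y 141.1 (0.89) diff 29.6
```

View pics/crop97.png

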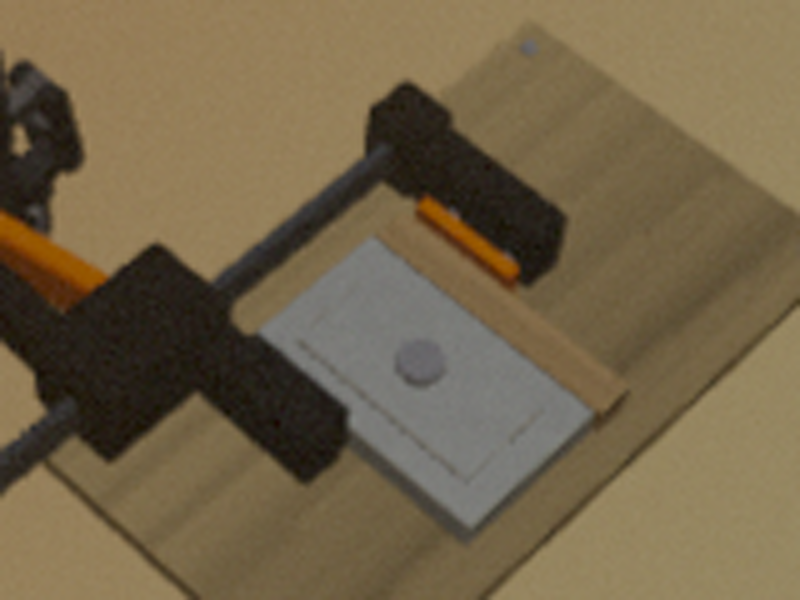

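The foot (468,240) sits on the strip, strip and panel are flush and parallel, and the pins are about half hidden. The image gives about 6.1 mm of compression. The 20.7 N on the pad is about 17 N at the grip point, which agrees. Handing in.

```bash
python3 -c "
from cell import arm
print(arm.close_job())"
```

```text
the job is handed in; nothing more can be done
None
```

I handed the job in while still holding the trigger squeezed: three strokes brought the foot onto the strip and pushed it in about 6 mm. That figure comes from the camera images, and the force reading fits it. The judge returned no verdict.

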